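Let the notions case lid down softly

ROBOT

A 6-joint arm with a two-finger parallel gripper is mounted at the origin on the work surface. World frame = base frame: x ahead of the robot, y to its left, z up, the work surface at z = 0. Lengths are in m, angles in rad, forces in N, time in s.
With the tool pointing down it reaches from about 0.425 to 0.95 m from the base axis. Payload 3.5 kg.
Tool frame: the origin (TCP) lies midway between the tips of the shut fingers; the grasp point (between the pads) lies 19 mm behind it; z points along the fingers, y is the line along which they close (so a half turn about z gives the same grasp; the last joint's range is limited). The gripper opens to 85 mm and grips with 20 to 120 N. Pads are 22 mm wide; open, the fingers measure 114 mm over their backs; the gripper's body (76 mm by 85 mm) begins 54 mm behind the grasp point. The pads swing forward as they close: fully open they stand 13 mm farther back than shut.
Start: joints at [0.973, 0.286, 1.577, -0, 1.279, -0.15], TCP at [0.292, 0.608, 0.208] pointing down, gripper open.
Joint ranges: [-2.77, 2.77], [-0.9, 2.22], [0.21, 2.48], [-1.53, 4.67], [0.24, 2.81], [-2.84, 2.84]. Speed limits (rad/s): [2.79, 2.79, 3.14, 3.14, 3.14, 3.14].

INTERFACE

Orientations are given as a unit quaternion [x, y, z, w].
In Python, from plant import get_state, read_camera, ctrl gives the robot as it stands.
- The arm moves only by the shell command python3 -m crank 'ROWS' [FORCE]. ROWS is JSON, a list of rows, each a list of 3 entries, a list of its own where there are three numbers: the shift along the tool's x, y, z in mm, then the turn about the tool's z in degrees, then the closure in counts, from 0 (fully open) to 255 (shut). In form: [[[tx, ty, tz], yaw, claw], ...]. A call has 1 to 10 rows; each row is the pose to reach, as a shift and turn from the pose commanded when the call began, along the tool's axes at that moment; what a row does not reach only later rows make up. A row lasts 1/10 s, in which the tool goes at most 50 mm and 8.59 degrees, less where a joint would pass 70% of its speed; a pose out of reach is approached as far as the arm can. A call with a gripper value outside its range is refused whole. The fingers move at their own pace and stop on an object; FORCE is the grip in N (left out, the last holds). Time passes only in rows, so rows that repeat a pose let the fingers close. It gives the time, the measured TCP pose, the force, the opening and the grip force at its end, in the units of the state.
- get_state(): the state, without advancing time (a new reading comes with each control period).
- read_camera(name): name is "scene" or "top" or "wrist"; returns a dict with "frame" (420x560x3 uint8, blue, green, red), "range_z" (420x560 float32, m along the optical axis (not along the pixel's ray), 0 where there is no reading), "vfov" (degrees; the focal length in pixels is half the picture's height over the tangent of half this angle, whatever the lens; pixels are square), "cx", "cy" (the principal point, pixels), "origin" and "orientation" of the camera in the world. Camera axes: x right, y down, z forward; pixel columns grow to the right and rows downward; lengths in m; the calibration is good to about 2 mm. A picture is of the moment at which its call begins.
- ctrl.sign_off(): hands the job in; it is judged then, once.
The state is a dict: "time": time; "qpos": joint angles; "dq": joint speeds; "joint_efforts": joint torques, N m; "eef_pos": TCP position; "tcp_rot": TCP orientation; "contact_force": force on the tool from outside, world axes, zero at the start; "wrist_torque": the same for the moment, N m; "opening": opening from 0.0 (shut) to 1.0 (fully open); "finger_force": force on a finger pad.
Only numpy, scipy, OpenCV 4.12 (cv2) and the standard library are available. Lean on these libraries where they do the work, as an engineer would, in place of code of your own. Each camera call takes 0.05 s, during which the arm holds its last target. There are 200 camera calls.

TASK

The lid of the notions case on the packing bench leans open: with a fingertip tip it over past upright so that it begins to fall shut, catch it on a finger under its orange lip while it falls, and lower it slowly until it lies fully shut, without letting it drop or bump. Do not pinch the lid or force it, leave the mug, thread cone, jar and lint roller where they stand, and take the hand away from everything at the end.

Things in the scene. Friction and masses are not known exactly. Their poses are not given: they have to be found in the camera images.
- case: Grey open-topped notions case, fixed to the bench, 140 (its x) by 200 (its y) by 90 mm high to the lid's underside when shut. Origin: centre of its underside, on the bench; z up; its -x side is the front and faces the robot's right (world -y, turned by up to 22 degrees), its +x side carries the hinge. The small goods inside are not touched
- lid (a joint): Lid angle about its hinge, rad: 0 shut (level), 1.57 upright, 1.85 open against its stop, leaning back, where it starts. No spring or catch. A weak damper slows it only partly: once past upright it falls shut by itself in about 2 to 4 s, slowly at first, then at about 0.8 rad/s; back of upright it returns to its stop. Lid mass about 0.21 to 0.33 kg
- lid_edge (a point): Middle of the lid's free edge, underside face; x axis to the hinge, y along the hinge, z out of the outer face (up when shut). The lid is a dark blue plate, 170 mm hinge to edge, 200 wide, 6 thick, with an orange lip 30 mm deep along the free edge. Shut, the lip overhangs the case front by 30 mm, so a finger under it can go on down and draw back
- lid_hinge (a point): Middle of the hinge line, on the far (+x) rim of the case, 70 mm behind its centre and 90 mm above the bench; moves in angle with the lid: axes as for lid_edge
- mug_mid (a point): Terracotta mug, 74 mm wide, 85 mm high; point at its centre, half-way up. Bystander
- cone_mid (a point): Pale blue thread cone, 64 mm wide at the foot, 112 mm high; point at its centre, half-way up. Bystander
- jar_mid (a point): Amber jar with a white cap, 60 mm wide, 75 mm high; point at its centre, half-way up. Bystander
- roller_mid (a point): Lint roller lying on the bench: white roll 48 mm thick and 100 mm long with a black handle, 210 mm in all, along its x axis; the point lies on its axis, where roll and yellow collar meet. Bystander

How it is judged:
On the way, in this order (a step that is already met when the one before it is completed fails the run):
1. the lid has been tipped over past upright (below 1.45 rad) (value of joint lid below 1.45 rad), for 0.05 s.
2. the falling lid rests on the fingers at 0.9 to 0.1 rad, slower than 0.4 rad/s, for 0.2 s (value of joint lid between 0.1 and 0.9 rad and velocity of joint lid above -0.4 rad/s and contact force between the fingers and case above 0.1 N), for 0.2 s.
3. the lid is shut (below 0.03 rad) (value of joint lid below 0.03 rad), for 0.2 s.
At the end, for the whole second after the job is handed in: The lid lies shut (within 0.03 rad, 5 mm at the lip) and mug, cone, jar and lint roller are within 15 mm of where they stood (value of joint lid below 0.03 rad and distance of each of mug_mid, cone_mid, jar_mid, roller_mid from where it was at the start of the episode below 0.015 m); the robot touches nothing.
It fails at once if the lid drops: faster than 0.45 rad/s between 0.3 and 0.06 rad (50 to 10 mm at the lip) (value of joint lid between 0.06 and 0.3 rad and velocity of joint lid below -0.45 rad/s).
It fails at once if the lid or case is pinched or forced (more than 15 N) (contact force between any of the fingers, the arm and case above 15 N).
It fails at once if the mug, cone, jar or lint roller is moved more than 15 mm (distance of any of mug_mid, cone_mid, jar_mid, roller_mid from where it was at the start of the episode above 0.015 m).
It also fails if it takes over 54 s, if anything falls off the work surface, if the arm or the gripper's body presses on something with over 40 N, if the wrist force passes 120 N, or if a joint passes its speed limit or range.

## Working session

There is one attempt and no reset: what is moved stays moved. The work goes in short steps, Python scripts to look and compute and a shell command to move; the robot and the scene stay as the last step left them, time stands still between calls to the robot, and variables do not carry over. Pictures are saved under pics/ and viewed, at most 10 in all, crops included, and the job is handed in when it is done.

```bash
mkdir -p pics; ls; python3 - <<'E'
from plant import get_state, read_camera
import cv2,numpy as np,pickle
s=get_state();print(s)
d={n:read_camera(n) for n in("scene","top")}
pickle.dump(d,open("d0.pkl","wb"))
for n in d: print(n,{k:v for k,v in d[n].items() if k not in("frame","range_z")})
cv2.imwrite("pics/scene0.png",d["scene"]["frame"]);cv2.imwrite("pics/top0.png",d["top"]["frame"])
E
```

```text
pics
{'time': 0.0, 'qpos': array([ 9.73004528e-01,  2.87196615e-01,  1.57820398e+00,  7.87351332e-06,
        1.27861943e+00, -1.49987352e-01]), 'dq': array([ 2.27010962e-04,  3.97204880e-04,  8.02335665e-06, -1.20346118e-03,
       -8.48586728e-04, -1.01516076e-03]), 'joint_efforts': array([ 6.91148216e-05, -4.05987775e+01, -2.92622334e+01, -1.28680344e-04,
        5.71511730e-03, -2.19844132e-06]), 'eef_pos': array([0.29181509, 0.60785252, 0.20651202]), 'tcp_rot': array([ 2.22037068e-01,  9.75037470e-01, -1.12846028e-03, -4.46793574e-04]), 'contact_force': array([-1.15981354,  0.00983079, -0.71265171]), 'wrist_torque': array([ 0.06790807, -0.05282067,  0.00556985]), 'finger_force': 0.0, 'opening': 1.0019229359575728}
scene {'vfov': 50.66815170912305, 'cx': 273.6452893138318, 'cy': 205.11205434097963, 'origin': array([1.19255883, 0.58440545, 0.65186306]), 'orientation': array([ 0.40357296,  0.79657767, -0.39775115, -0.21068202])}
top {'vfov': 52.26869624265896, 'cx': 279.97553332121856, 'cy': 208.29283370128553, 'origin': array([0.5028355 , 0.14880947, 1.07037228]), 'orientation': array([ 0.70818698, -0.70516033,  0.02113815, -0.02780812])}
```

View pics/scene0.png

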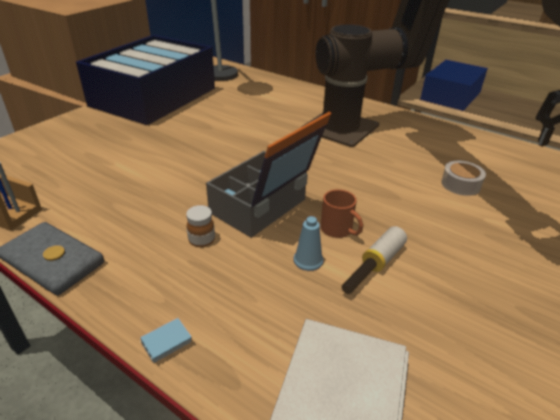

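View pics/top0.png

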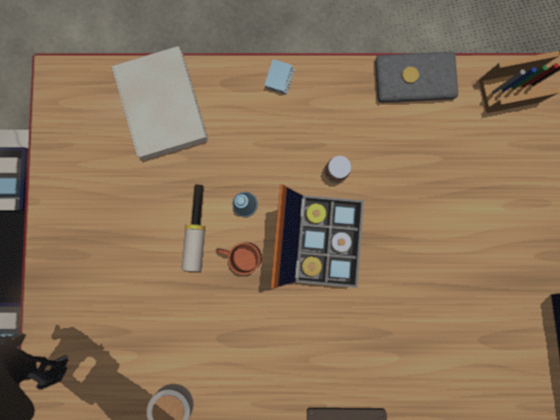

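The lid leans open with its orange lip at about top (281,238); the case is around (332,242) with its front to the image right (world -y). The mug (243,259) and cone (244,204) stand behind the hinge, the jar is at (339,167) and the roller at (195,230).

```bash
cat > h.py <<'E'
import numpy as np,cv2
from scipy.spatial.transform import Rotation as R
def pts(c):
    f=210/np.tan(np.radians(c["vfov"]/2)); v,u=np.mgrid[:420,:560]; z=c["range_z"]
    p=np.stack([(u-c["cx"])/f*z,(v-c["cy"])/f*z,z],-1)
    return p@R.from_quat(c["orientation"]).as_matrix().T+c["origin"]
E
python3 - <<'E'
import pickle,numpy as np,cv2
from h import *
d=pickle.load(open("d0.pkl","rb"));np.set_printoptions(precision=4,suppress=True)
c=d["top"];P=pts(c);hsv=cv2.cvtColor(c["frame"],cv2.COLOR_BGR2HSV)
print(P[30:40,300].mean(0), "bench z", P[320,300],P[120,300])
# box: case rim points z in 0.06..0.1
m=np.zeros((420,560),bool);m[180:300,262:372]=1
rim=m&(P[...,2]>0.08)&(P[...,2]<0.098)
q=P[rim];print(len(q),cv2.minAreaRect((q[:,:2]*1000).astype(np.float32)),np.median(q[:,2]))
front=q[q[:,1]<np.percentile(q[:,1],20)]
blue=m&(P[...,2]>0.1);
for n,c2 in d.items():
    P2=pts(c2);h=cv2.cvtColor(c2["frame"],cv2.COLOR_BGR2HSV)
    o=(h[...,0]>3)&(h[...,0]<14)&(h[...,1]>170)&(h[...,2]>90)&(P2[...,2]>0.2)&(P2[...,2]<0.32)
    q=P2[o];print(n,"lip",len(q),q.mean(0),q.min(0),q.max(0))
    u,s,vt=np.linalg.svd(q-q.mean(0),full_matrices=False);print(vt,s/np.sqrt(len(q)))
    t=(q-q.mean(0))@vt[0]
    print("ends",q[t<np.percentile(t,3)].mean(0),q[t>np.percentile(t,97)].mean(0))
# lid plate pts (inside face), top camera
q=P[blue&(P[...,2]<0.22)];print("lid",len(q),q.mean(0));u,s,vt=np.linalg.svd(q-q.mean(0),full_matrices=False);print(vt,s/np.sqrt(len(q)))
for n,(u,v) in dict(mug=(243,259),cone=(241,201),jar=(339,167),roll=(194,248)).items(): print(n,P[v-3:v+4,u-3:u+4].reshape(-1,3).mean(0))
E
```

```text
[ 1.3925  0.082  -0.7483] bench z [ 0.3016  0.1085 -0.0003] [0.8022 0.1092 0.0002]
811 ((496.9999694824219, 46.76668930053711), (143.5106201171875, 200.36090087890625), 85.16859436035156) 0.08867151512335769
scene lip 257 [0.5199 0.1654 0.2498] [0.4114 0.1515 0.2304] [0.6106 0.1766 0.2535]
[[ 0.9963 -0.0856 -0.0121]
 [-0.0233 -0.1312 -0.9911]
 [-0.0832 -0.9877  0.1327]] [0.0588 0.003  0.0016]
ends [0.4155 0.1743 0.2507] [0.6087 0.1556 0.2418]
top lip 490 [0.5047 0.1598 0.245 ] [0.4103 0.1471 0.2256] [0.6038 0.1712 0.2558]
[[-0.9961  0.0875  0.0078]
 [ 0.0353  0.3173  0.9477]
 [-0.0804 -0.9443  0.3191]] [0.0556 0.0083 0.0008]
ends [0.6009 0.151  0.2431] [0.4132 0.1679 0.2466]
lid 1443 [0.5036 0.1362 0.1638]
[[-0.9967  0.0814 -0.0069]
 [ 0.0158  0.275   0.9613]
 [ 0.0801  0.958  -0.2754]] [0.0572 0.036  0.0004]
mug [0.4504 0.25   0.0051]
cone [0.5855 0.2458 0.1109]
jar [0.6694 0.0205 0.0752]
roll [0.478  0.3636 0.0459]
```

```bash
python3 -m crank '[[[-388,-257,-26],69.3,255],[[-388,-257,-26],69.3,255],[[-388,-257,-26],69.3,255],[[-388,-257,-26],69.3,255],[[-388,-257,-26],69.3,255],[[-388,-257,-26],69.3,255],[[-388,-257,-26],69.3,255],[[-388,-257,-26],69.3,255],[[-388,-257,-26],69.3,255],[[-388,-257,-26],69.3,255]]' 20; python3 -m crank '[[[0,0,0],0,255],[[0,0,0],0,255],[[0,0,0],0,255],[[0,0,0],0,255]]'; python3 - <<'E'
from plant import *
import cv2,pickle
from h import *
s=get_state();print(s["time"],s["eef_pos"],R.from_quat(s["tcp_rot"]).as_matrix(),s["contact_force"],s["opening"])
c=read_camera("scene");cv2.imwrite("pics/s1.png",c["frame"])
E
```

```text
time: 1.1
eef_pos: [0.5324, 0.205, 0.2338]
tcp_rot: [0.739, 0.674, -0.0, 0.001]
contact_force: [-0.5, 0.6, 0.1]
opening: 0.002
finger_force: 0.0
time: 1.5
eef_pos: [0.5298, 0.2102, 0.2337]
tcp_rot: [0.736, 0.677, -0.0, -0.0]
contact_force: [-0.1, -0.5, 0.9]
opening: -0.004
finger_force: 0.0
1.5 [0.52984408 0.21019525 0.23367879] [[ 8.40888827e-02  9.96458105e-01 -5.52446398e-04]
 [ 9.96458252e-01 -8.40888114e-02  1.51145648e-04]
 [ 1.04155745e-04 -5.63199441e-04 -9.99999836e-01]] [-0.13825348 -0.49853234  0.9347348 ] -0.003520704163727165
```

View pics/s1.png

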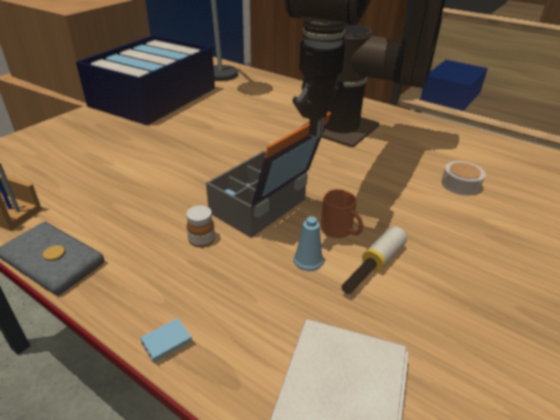

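The hand stands at the lid; the fingers show near (316,120), next to the lip end at (328,120). I check that by projection before pushing.

```bash
python3 - <<'E'
import pickle
from h import *
c=pickle.load(open("d0.pkl","rb"))["scene"]
f=210/np.tan(np.radians(c["vfov"]/2))
def pr(p):
    q=R.from_quat(c["orientation"]).as_matrix().T@(np.array(p)-c["origin"]);return (q[:2]/q[2]*f+[c["cx"],c["cy"]]).round(),q[2].round(3)
for n,p in dict(tip=(.53,.21,.234),palm=(.53,.21,.31),farlip=(.413,.17,.255),nearlip=(.61,.155,.255),near_hinge=(.6,.11,.09),farhinge=(.405,.125,.09)).items():print(n,pr(p))
E
python3 - <<'E'
from plant import *
import cv2
from h import *
c=read_camera("scene");cv2.imwrite("pics/s2.png",cv2.resize(c["frame"][60:240,200:420],None,fx=3,fy=3));P=pts(c)
for u,v in((312,100),(316,120),(316,130),(325,118),(322,128),(290,170)):print(u,v,P[v,u])
E
```

```text
tip (array([314., 147.]), np.float64(0.857))
palm (array([317., 110.]), np.float64(0.812))
farlip (array([328., 111.]), np.float64(0.94))
nearlip (array([267., 145.]), np.float64(0.818))
near_hinge (array([252., 205.]), np.float64(0.943))
farhinge (array([307., 169.]), np.float64(1.064))
312 100 [0.55759696 0.21398871 0.33971401]
316 120 [0.54527117 0.21808867 0.29818376]
316 130 [0.54012724 0.21682499 0.27565032]
325 118 [0.42799154 0.1730024  0.24492981]
322 128 [0.52670895 0.22171722 0.27589161]
290 170 [0.5011701  0.13816136 0.13938197]
```

View pics/s2.png

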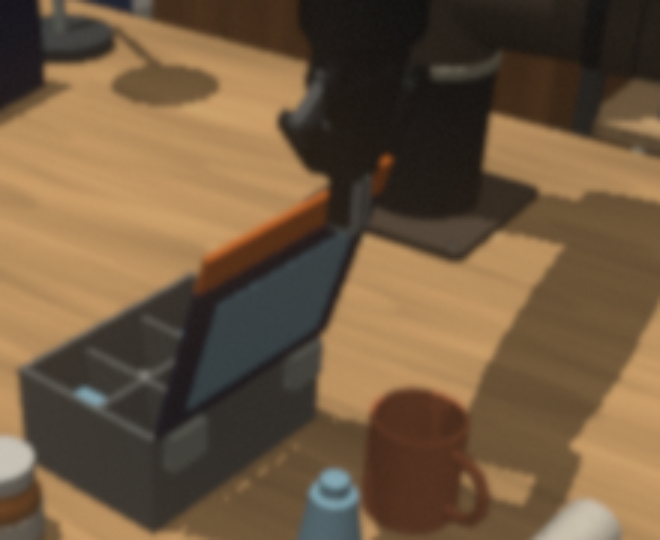

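```bash
python3 -m crank '[[[-20,0,0],0,255],[[-30,0,0],0,255],[[-36,0,0],0,255],[[-42,0,0],0,255],[[-48,0,0],0,255],[[-54,0,0],0,255],[[-60,0,0],0,255],[[-66,0,0],0,255],[[-72,0,0],0,255],[[-78,0,0],0,255]]'
cat > lid.py <<'E'
from plant import *
from h import *
H=np.array([.503,.1165,.09]);F=np.array([-.085,-.996,0]);A=np.array([.996,-.085,0])
def lid(names=("scene","top")):
    s=get_state()
    for n in names:
        c=read_camera(n);P=pts(c)-H;h=cv2.cvtColor(c["frame"],cv2.COLOR_BGR2HSV)
        X,Y,Z=P@F,P@A,P[...,2]
        o=(h[...,0]>3)&(h[...,0]<14)&(h[...,1]>150)&(h[...,2]>70)&(np.abs(np.hypot(X,Z)-.157)<.022)&(np.abs(Y)<.105)
        # outer face/edge lies +6 mm off the inner plane
        print(n,o.sum(),"angle",np.median(np.arctan2(Z[o],X[o])).round(3) if o.sum()>20 else None)
    p=s["eef_pos"]-H;f=s["contact_force"]
    print("t",s["time"],"tcp X %.1f Y %.1f z %.1f"%(p@F*1e3,p@A*1e3,s["eef_pos"][2]*1e3),"f: F %.2f A %.2f z %.2f"%(f@F,f@A,f[2]))
if __name__=="__main__":lid()
E
python3 lid.py
```

```text
time: 2.6
eef_pos: [0.5239, 0.1306, 0.2339]
tcp_rot: [0.737, 0.676, -0.0, 0.0]
contact_force: [-0.0, -0.6, -0.1]
opening: 0.001
finger_force: 0.0
scene 1339 angle -2.57
top 259 angle 1.842
t 2.6 tcp X -15.8 Y 19.6 z 233.9 f: F 0.56 A 0.00 z -0.06
```

```bash
sed -i 's/&(np.abs(Y)<.105)/\&(np.abs(Y)<.105)\&(Z>-.01)/' lid.py; python3 lid.py; python3 - <<'E'
from plant import *
import cv2,numpy as np
a=read_camera("scene")["frame"];b=read_camera("top")["frame"]
cv2.imwrite("pics/s3.png",np.hstack([cv2.resize(a[80:230,210:360],(400,400)),cv2.resize(b[160:310,230:380],(400,400))]))
E
```

```text
scene 732 angle 1.883
top 242 angle 1.842
t 2.7 tcp X -15.6 Y 19.7 z 233.9 f: F -1.23 A 0.53 z -0.59
```

View pics/s3.png

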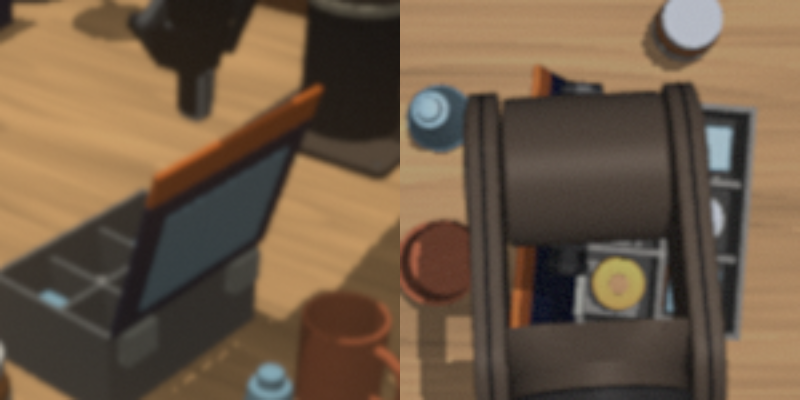

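The finger is now in front of the lip (scene crop, tip at about (195,115)) and the lid is still at its stop, so the finger passed over the edge. I measure the real tip height.

```bash
python3 - <<'E'
from lid import *
s=get_state();e=s["eef_pos"];print(e)
c=read_camera("scene");P=pts(c);D=P-e
m=(np.hypot(D[...,0],D[...,1])<.045)&(P[...,2]>.2)&(P[...,2]<.34)
v,u=np.nonzero(m);q=P[m]
for z in np.arange(.225,.34,.01):
    k=q[(q[:,2]>=z)&(q[:,2]<z+.01)]
    if len(k): X=(k-e)@F*1e3;Y=(k-e)@A*1e3;print("%.3f"%z,len(k),"X %.0f..%.0f Y %.0f..%.0f"%(X.min(),X.max(),Y.min(),Y.max()))
f=210/np.tan(np.radians(c["vfov"]/2));t=R.from_quat(c["orientation"]).as_matrix().T@(e-c["origin"]);print("tcp px",t[:2]/t[2]*f+[c["cx"],c["cy"]])
print("rows",sorted(zip(v,u))[-6:])
# lip top height
h=cv2.cvtColor(c["frame"],cv2.COLOR_BGR2HSV);o=(h[...,0]>3)&(h[...,0]<14)&(h[...,1]>150)&(P[...,2]>.19)&(np.abs((P-H)@A)<.1)
k=P[o]-H;print("lip z pct",np.percentile(k[:,2],[2,50,95,99])*1e3+90,"X",np.percentile(k@F,[2,50,98])*1e3)
E
```

```text
[0.52396023 0.1311987  0.2339358 ]
0.225 63 X -32..-27 Y -33..34
0.235 67 X -35..-31 Y -29..31
0.245 85 X -37..-29 Y -32..30
0.255 33 X -12..8 Y -7..13
0.265 62 X -13..8 Y -6..17
0.275 70 X -12..8 Y -14..16
0.285 70 X -13..7 Y -13..17
0.295 71 X -15..11 Y -25..32
0.305 157 X -14..12 Y -39..41
0.315 139 X -18..11 Y -43..44
0.325 149 X -19..10 Y -43..43
0.335 69 X -18..5 Y -42..43
tcp px [282.53963406 133.91452945]
rows [(np.int64(157), np.int64(281)), (np.int64(157), np.int64(282)), (np.int64(158), np.int64(278)), (np.int64(158), np.int64(279)), (np.int64(158), np.int64(280)), (np.int64(158), np.int64(281))]
lip z pct [225.24845514 241.75368942 252.11888647 252.82271501] X [-52.10353808 -48.63550934 -44.04225605]
```

```bash
python3 -m crank '[[[0,0,-35],0,255],[[42,0,-35],0,255],[[84,0,-35],0,255],[[84,0,0],0,255],[[84,0,29],0,255],[[84,0,29],0,255],[[84,0,29],0,255],[[84,0,29],0,255]]';python3 lid.py; python3 -m crank '[[[-20,0,0],0,255],[[-30,0,0],0,255],[[-36,0,0],0,255],[[-42,0,0],0,255],[[-48,0,0],0,255],[[-54,0,0],0,255],[[-60,0,0],0,255],[[-60,0,0],0,255]]';python3 lid.py
```

```text
time: 3.75
eef_pos: [0.5325, 0.2149, 0.2072]
tcp_rot: [0.737, 0.676, 0.002, 0.001]
contact_force: [-0.7, -0.4, -0.2]
opening: 0.002
finger_force: 0.0
scene 467 angle 1.883
top 197 angle 1.842
t 3.75 tcp X -100.5 Y 21.0 z 207.2 f: F 0.42 A -0.63 z -0.22
time: 4.65
eef_pos: [0.5259, 0.1542, 0.2047]
tcp_rot: [0.737, 0.676, -0.0, 0.0]
contact_force: [0.2, 0.6, 0.6]
opening: -0.002
finger_force: 0.1
scene 626 angle 1.741
top 113 angle 1.705
t 4.65 tcp X -39.5 Y 19.6 z 204.7 f: F -0.57 A 0.11 z 0.57
```

```bash
python3 -m crank '[[[-7,0,0],0,255],[[-14,0,0],0,255],[[-21,0,0],0,255],[[-28,0,0],0,255],[[-35,0,0],0,255],[[-42,0,0],0,255],[[-48,0,0],0,255]]';python3 -c "from lid import *;lid(['scene'])"
```

```text
time: 5.45
eef_pos: [0.5216, 0.1064, 0.2047]
tcp_rot: [0.737, 0.676, -0.0, -0.0]
contact_force: [1.5, -0.4, -0.2]
opening: 0.0
finger_force: 0.2
scene 744 angle 1.428
t 5.45 tcp X 8.5 Y 19.4 z 204.7 f: F 0.26 A 1.52 z -0.18
```

```bash
python3 -m crank '[[[4,0,-45],0,255],[[-40,0,-45],0,255],[[-88,0,-45],0,255],[[-117,0,-35],0,255],[[-117,0,10],0,255],[[-117,0,22],0,255]]';python3 -c "from lid import *;lid(['scene'])"
```

```text
time: 6.1
eef_pos: [0.5089, -0.0099, 0.1786]
tcp_rot: [0.738, 0.675, -0.002, -0.003]
contact_force: [-0.5, 0.3, -1.6]
opening: -0.002
finger_force: 0.0
scene 1011 angle 1.289
t 6.1 tcp X 125.4 Y 16.6 z 178.6 f: F -0.21 A -0.54 z -1.56
```

```bash
for i in 1 2; do python3 -m crank '[[[0,0,0],0,255],[[0,0,0],0,255],[[0,0,0],0,255],[[0,0,0],0,255]]' >/dev/null;python3 -c "from lid import *;lid(['scene'])";done
```

```text
scene 1035 angle 1.133
t 6.55 tcp X 124.3 Y 20.3 z 184.5 f: F 0.50 A 0.17 z -0.15
scene 995 angle 0.897
t 7.0 tcp X 124.7 Y 19.4 z 182.9 f: F -0.70 A -0.66 z 0.49
```

```bash
python3 -m crank '[[[0,0,0],0,255],[[0,0,0],0,255]]' >/dev/null;python3 - <<'E'
from lid import *
lid(['scene'])
a=read_camera("scene")["frame"];b=read_camera("wrist")["frame"]
cv2.imwrite("pics/s4.png",np.hstack([cv2.resize(a[80:230,190:340],(400,400)),cv2.resize(b,(400,300))[:, :].copy() if 0 else cv2.copyMakeBorder(cv2.resize(b,(400,300)),0,100,0,0,0)]))
lid(['scene'])
E
```

```text
scene 992 angle 0.872
t 7.25 tcp X 124.9 Y 19.4 z 182.8 f: F -0.52 A 0.37 z -0.13
scene 990 angle 0.872
t 7.4 tcp X 124.8 Y 19.4 z 182.8 f: F 0.68 A 0.14 z -0.66
```

View pics/s4.png

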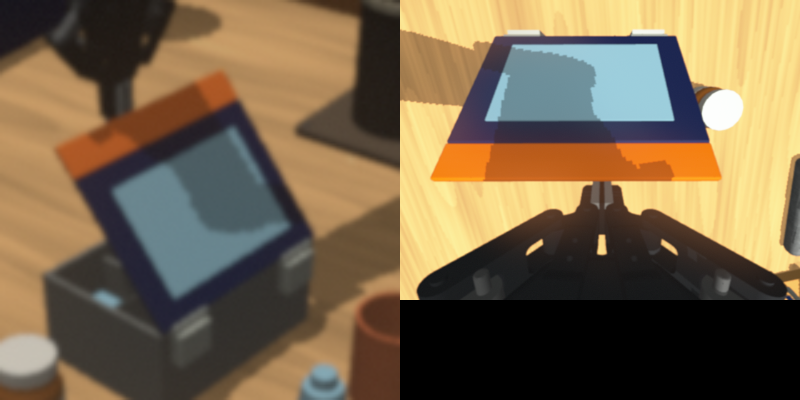

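The lid is caught at about 0.84 rad: the lip rests on the shut fingers (scene crop (118,110); wrist view, finger touching the orange edge at (600,183)). That matches the arc model, so I lower along it.

```bash
python3 -m crank '[[[-2,0,7],0,255],[[-4.5,0,11],0,255],[[-7,0,13.5],0,255],[[-9.3,0,15.7],0,255],[[-11.6,0,18.2],0,255],[[-13.9,0,20.7],0,255],[[-16.1,0,23.3],0,255],[[-18.3,0,25.9],0,255],[[-20.4,0,28.6],0,255],[[-22.5,0,31.3],0,255]]' >/dev/null;python3 -c "from lid import *;lid(['scene','scene'])"
python3 - <<'E'
import numpy as np
for a in np.arange(.64,0,-.02): print("%.2f %.1f %.1f"%(a,170*np.cos(a)-170*np.cos(.64),170*np.sin(.64)-170*np.sin(a)),end=" | ")
E
```

```text
scene 911 angle 0.67
scene 906 angle 0.666
t 8.45 tcp X 147.6 Y 19.8 z 151.7 f: F 3.88 A 1.59 z 2.70
0.64 0.0 0.0 | 0.62 2.0 2.7 | 0.60 4.0 5.5 | 0.58 5.8 8.4 | 0.56 7.7 11.2 | 0.54 9.5 14.1 | 0.52 11.2 17.1 | 0.50 12.8 20.0 | 0.48 14.4 23.0 | 0.46 16.0 26.1 | 0.44 17.5 29.1 | 0.42 18.9 32.2 | 0.40 20.2 35.3 | 0.38 21.5 38.5 | 0.36 22.7 41.6 | 0.34 23.9 44.8 | 0.32 25.0 48.0 | 0.30 26.1 51.3 | 0.28 27.0 54.5 | 0.26 27.9 57.8 | 0.24 28.8 61.1 | 0.22 29.5 64.4 | 0.20 30.3 67.7 | 0.18 30.9 71.1 | 0.16 31.5 74.4 | 0.14 32.0 77.8 | 0.12 32.4 81.2 | 0.10 32.8 84.6 | 0.08 33.1 87.9 | 0.06 33.3 91.3 | 0.04 33.5 94.7 | 0.02 33.6 98.1 |
```

```bash
python3 -m crank '[[[-2,0,2.7],0,255],[[-4,0,5.5],0,255],[[-5.8,0,8.4],0,255],[[-7.7,0,11.2],0,255],[[-9.5,0,14.1],0,255],[[-11.2,0,17.1],0,255],[[-12.8,0,20],0,255],[[-14.4,0,23],0,255],[[-16,0,26.1],0,255],[[-17.5,0,29.1],0,255]]' >/dev/null;python3 -c "from lid import *;lid(['scene','scene'])"

```

```text
scene 829 angle 0.467
scene 830 angle 0.463
t 9.55 tcp X 165.3 Y 19.9 z 122.3 f: F 4.94 A 1.93 z 1.51
```

```bash
python3 -m crank '[[[-1.4,0,3.1],0,255],[[-2.7,0,6.2],0,255],[[-4,0,9.4],0,255],[[-5.2,0,12.5],0,255],[[-6.4,0,15.7],0,255],[[-7.5,0,18.9],0,255],[[-8.6,0,22.2],0,255]]' >/dev/null;python3 -c "from lid import *;lid(['scene','scene'])"

```

```text
scene 748 angle 0.326
scene 750 angle 0.323
t 10.35 tcp X 173.8 Y 19.8 z 99.9 f: F 5.82 A 2.80 z 0.89
```

```bash
python3 -m crank '[[[-0.7,0,2],0,255],[[-1.3,0,4],0,255],[[-1.9,0,6.5],0,255],[[-2.5,0,9],0,255],[[-3,0,11],0,255]]' >/dev/null;python3 -c "from lid import *;lid(['scene','scene'])"

```

```text
scene 713 angle 0.258
scene 703 angle 0.257
t 10.95 tcp X 176.8 Y 19.9 z 88.9 f: F 5.02 A 2.80 z -0.00
```

```bash
python3 -m crank '[[[-0.35,0,1.5],0,255],[[-0.7,0,3],0,255],[[-1,0,4.5],0,255],[[-1.3,0,6],0,255],[[-1.6,0,7.5],0,255]]' >/dev/null;python3 -c "from lid import *;lid(['scene','scene'])"

```

```text
scene 682 angle 0.214
scene 687 angle 0.212
t 11.55 tcp X 178.4 Y 19.9 z 81.4 f: F 6.66 A 3.79 z -0.28
```

```bash
python3 -m crank '[[[-0.55,0,2.2],0,255],[[-1.05,0,4.4],0,255]]' >/dev/null;python3 -c "from lid import *;lid(['scene','scene'])"

```

```text
scene 664 angle 0.187
scene 669 angle 0.184
t 11.85 tcp X 179.2 Y 19.9 z 77.0 f: F 5.02 A 3.29 z -0.47
```

```bash
python3 -m crank '[[[-0.4,0,2.2],0,255],[[-0.8,0,4.4],0,255]]' >/dev/null;python3 -c "from lid import *;lid(['scene','scene'])"

```

```text
scene 651 angle 0.161
scene 646 angle 0.158
t 12.15 tcp X 179.9 Y 19.8 z 72.5 f: F 3.20 A 3.18 z -1.33
```

```bash
python3 -m crank '[[[-0.3,0,3],0,255],[[-0.55,0,6],0,255],[[-0.75,0,9],0,255]]' >/dev/null;python3 -c "from lid import *;lid(['scene','scene'])"

```

```text
scene 621 angle 0.105
scene 617 angle 0.103
t 12.55 tcp X 180.8 Y 19.7 z 63.4 f: F 5.72 A 4.03 z -1.40
```

```bash
python3 -m crank '[[[-0.2,0,3],0,255],[[-0.3,0,6],0,255],[[-0.4,0,9],0,255],[[-0.5,0,11],0,255]]' >/dev/null;python3 -c "from lid import *;lid(['scene','scene'])"

```

```text
scene 582 angle 0.04
scene 576 angle 0.039
t 13.05 tcp X 181.4 Y 19.6 z 52.3 f: F 5.07 A 3.83 z -0.34
```

```bash
python3 -m crank '[[[-0.5,0,1],0,255],[[-1,0,1],0,255],[[-2,0,1],0,255],[[-5,0,1],0,255],[[-20,0,1],0,255],[[-60,0,0],0,255],[[-70,0,-40],0,255],[[-70,0,-90],0,255],[[-70,0,-100],0,255],[[-70,0,-100],0,255]]';python3 - <<'E'
from lid import *
lid(['scene','scene'])
a=read_camera("scene")["frame"];b=read_camera("top");cv2.imwrite("pics/s5.png",a)
P=pts(b)
for n,(u,v) in dict(cone=(241,201),jar=(339,167),roll=(194,248)).items(): print(n,P[v-3:v+4,u-3:u+4].reshape(-1,3).mean(0))
E
```

```text
time: 14.15
eef_pos: [0.5023, -0.1367, 0.156]
tcp_rot: [0.737, 0.676, 0.001, 0.003]
contact_force: [0.3, 0.8, -0.7]
opening: -0.0
finger_force: 0.0
scene 560 angle 0.031
scene 564 angle 0.032
t 14.15 tcp X 252.2 Y 20.9 z 156.0 f: F -0.83 A 0.19 z -0.70
cone [0.58550445 0.24590011 0.11043439]
jar [0.66936674 0.02049383 0.0752745 ]
roll [0.47799043 0.3634574  0.04636207]
```

View pics/s5.png

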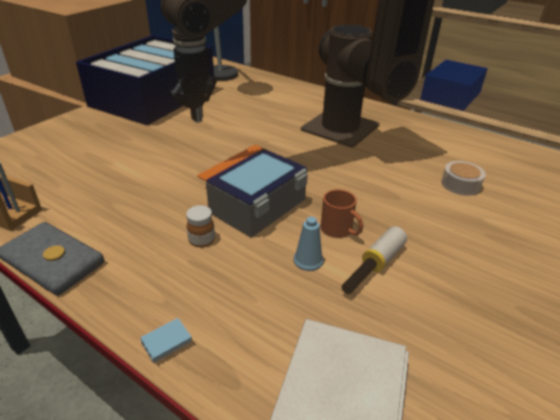

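The lid is shut (lip at (232,162)), the hand is clear at (195,110), and the bystanders have not moved. After a short settle I hand in.

```bash
python3 -m crank '[[[0,0,0],0,255],[[0,0,0],0,255],[[0,0,0],0,255],[[0,0,0],0,255]]' >/dev/null; python3 -c "
from plant import *
print(ctrl.sign_off())"
```

```text
the job is handed in; nothing more can be done
None
```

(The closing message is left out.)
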